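# Slide the loose coaster into the tasting board's empty recess

## Robot

A 6-joint arm with a two-finger parallel gripper is mounted at the origin on the work surface. World frame = base frame: x ahead of the robot, y to its left, z up, the work surface at z = 0. Lengths are in m, angles in degrees, forces in N, time in s.
With the tool pointing down it reaches from about 0.4 to 0.825 m from the base axis. Payload 7 kg.
Tool frame: the origin (TCP) lies midway between the tips of the shut fingers; the grasp point (between the pads) lies 19 mm behind it; z points along the fingers, y is the line along which they close (so a half turn about z gives the same grasp; the last joint's range is limited). The gripper opens to 88 mm and grips with 3 to 60 N. Pads are 19 mm wide; open, the fingers measure 130 mm over their backs; the gripper's body (78 mm by 193 mm) begins 47 mm behind the grasp point.
Start: joints at [86.179, 20.546, 0.682, 0, -70.136, -16.507], TCP at [0.235, 0.633, 0.227] pointing down, gripper open.
Joint ranges: [-176.03, 176.03], [-82.01, 121.73], [-58.28, 71.71], [-173.87, 95.51], [-174.79, -0.11], [-173.66, 173.66]. Speed limits (degrees/s): [136.94, 136.94, 172.46, 180, 180, 180].

## Interface

Orientations are given as [roll, pitch, yaw] about the fixed x, y, z axes, in that order (R = Rz(yaw) Ry(pitch) Rx(roll)).
In Python, from plant import ctrl, viewer, close_job gives the robot as it stands. The module is installed in compiled form; this text tells all that it offers.
- The arm moves only by the tool step_arm, never from a script. Its argument "moves" is a list that holds one entry, the list of rows, each a list of 5 numbers: the shift along the world's x, y, z in cm, then the turn about the world's z in rad, then the finger opening in cm, from 0 to 8.76. In form: [[[tx, ty, tz, twist, grip], ...]]. A call has 1 to 10 rows; each row shifts and turns the commanded pose from where the row before left it; what a row does not reach is not made up. A row lasts 1/10 s, in which the tool goes at most 50 mm and 8.59 degrees, less where a joint would pass 70% of its speed; a pose out of reach is approached as far as the arm can. A call with a gripper value outside its range is refused whole. The fingers move at their own pace and stop on an object; the grip force is fixed at half the most. Time passes only in rows, so rows that do not move let the fingers close. It gives the time, the measured TCP pose, the force, the opening and the grip force at its end, in the units of the state.
- ctrl.get_obs(): the state, without advancing time (a new reading comes with each control period).
- viewer.snapshot(name): name is "scene" or "top" or "wrist"; returns (picture, depth): 480x640x3 uint8, blue, green, red; 480x640 float32, m along the optical axis (not along the pixel's ray), 0 where there is no reading.
- viewer.camera_info(name): a dict with "camera_matrix" (3x3 intrinsics, pixels), "eye" and "orientation" of the camera in the world. Camera axes: x right, y down, z forward; pixel columns grow to the right and rows downward; lengths in m; the calibration is good to about 2 mm. A picture is of the moment at which its call begins: read the wrist's pose just before it. camera_info takes no time and is no camera call; for the wrist camera it gives the pose at the moment of the call.
- close_job(): hands the job in; it is judged then, once.
The state is a dict: "clock": time; "joint_pos": joint angles; "qvel": joint speeds; "tau": joint torques, N m; "tool_pos": TCP position; "orientation": TCP orientation; "force": force on the tool from outside, world axes, zero at the start; "moment": the same for the moment, N m; "opening": finger opening in m; "gripper_force": force on a finger pad.
Only numpy, scipy, OpenCV 4.12 (cv2) and the standard library are available. Lean on these libraries where they do the work, as an engineer would, in place of code of your own. Each camera call takes 0.05 s, during which the arm holds its last target. There are 200 camera calls.

## Task

On the wooden tasting board a round coaster is lying loose on top. Without picking it up, push it across the board with your fingertips and over the edge of the one empty round recess until it drops in and lies flat, flush with the board like the other two. Leave the other coasters and their little glasses, and everything else on the table, where they are.

Things in the scene. Friction and masses are not known exactly. Their poses are not given: they have to be found in the camera images.
- coaster_center (a point): Centre (half-way up) of the loose coaster: a plain white ceramic disc, 80 mm across, 10 mm thick, about 0.11 kg, no hole or grip. At the start it lies flat on the board's bare front strip (-x side of the board), its underside at the board's top. Seated, its top is flush with the board.
- board: Tasting board: flat wooden slab fixed to the table, 230 mm (own x) by 360 mm (own y) by 24 mm high, no raised border. Origin at the centre of its underside, on the table. Three round recesses, 84 mm across and 10 mm deep (floor 14 mm, board top 24 mm above the table), with centres at own x = +45 mm and own y = -110, 0 and +110 mm; the rest of the top is flat and bare. Own x points roughly away from the robot, turned by up to 0.3 rad.
- felt: Thin grey felt dot (60 mm across, 0.6 mm thick, look only, nothing to feel) in the middle of the empty recess's floor; its origin is the centre of that recess, 14 mm above the table. The empty recess may be any of the three.
- seated_a_center (a point): Centre of one of the two coasters already seated, same disc as the loose one, loose in its recess and flush with the board.
- seated_b_center (a point): Centre of the other seated coaster, likewise.
- glass_a_center (a point): Centre (half-way up) of a small clear tasting glass, 58 mm high, 46 mm across at the mouth, standing loose on the middle of seated coaster a.
- glass_b_center (a point): Centre of the second such glass, standing on seated coaster b.
- flask: Bystander: steel travel mug with a lid, 82 mm across, 125 mm high, on the table to the left (+y) of the board; origin under its centre.
- tin: Bystander: aluminium tin, 70 mm across, 50 mm high, on the table to the right (-y) of the board; origin under its centre.

How it is judged (in metres and radians):
At the end, for the whole second after the job is handed in: The coaster rests in the empty recess: centre within 6 mm of the recess's centre and at most 21 mm above the table (19 mm when seated), tilt under 0.05 rad. The seated coasters moved less than 8 mm; each small glass stands upright (0.1 rad) within 20 mm of its coaster's middle (horizontal distance between coaster_center and felt below 0.006 m and height (world z) of coaster_center below 0.021 m and angle between coaster_center's own z axis and vertical below 0.05 rad and linear speed of coaster below 0.02 m/s and distance of each of seated_a_center, seated_b_center from where it was at the start of the episode below 0.008 m and horizontal distance between glass_a_center and seated_a_center below 0.02 m and horizontal distance between glass_b_center and seated_b_center below 0.02 m and angle between each of glass_a_center, glass_b_center's own z axis and vertical below 0.1 rad); the robot touches nothing.
It fails at once if the loose coaster is lifted or carried: its centre more than 37 mm above the table (29 mm when it lies on the board) (height (world z) of coaster_center above 0.037 m).
It fails at once if the loose coaster is pushed off the board or tipped up (centre below 12 mm, or tilted more than 0.5 rad) (height (world z) of coaster_center below 0.012 m or angle between coaster_center's own z axis and vertical above 0.5 rad).
It fails at once if a seated coaster is shifted out of its recess (moved more than 8 mm) (distance of any of seated_a_center, seated_b_center from where it was at the start of the episode above 0.008 m).
It fails at once if a little glass is tipped more than 0.3 rad or moved more than 25 mm (angle between any of glass_a_center, glass_b_center's own z axis and vertical above 0.3 rad or distance of any of glass_a_center, glass_b_center from where it was at the start of the episode above 0.025 m).
It fails at once if a bystander on the table is moved more than 20 mm (distance of any of flask, tin from where it was at the start of the episode above 0.02 m).
It also fails if it takes over 54 s, if anything falls off the work surface, if the arm or the gripper's body presses on something with over 40 N, if the wrist force passes 120 N, or if a joint passes its speed limit or range.

## Working session

There is one attempt and no reset: what is moved stays moved. The work goes in short steps, Python scripts to look and compute and a tool call to move; the robot and the scene stay as the last step left them, time stands still between calls to the robot, and variables do not carry over. Pictures are saved under pics/ and viewed, at most 10 in all, crops included, and the job is handed in when it is done.

Besides the shell and the picture viewer there is one more tool, called after "Emit:" as name([rows], argument=value, ...), one row to a line, values as JSON. step_arm: Moves the arm, as the interface text tells. Its arguments: {"type":"object","properties":{"moves":{"type":"array","items":{"type":"array","items":{"type":"array","items":{"type":"number"}}}}},"required":["moves"]}

```bash
mkdir -p pics; python3 - <<'E'
from plant import ctrl, viewer
import cv2, numpy as np
print(ctrl.get_obs())
for n in ("top","scene"):
    p,d=viewer.snapshot(n); cv2.imwrite(f"pics/{n}0.png",p); np.savez(f"{n}0.npz",p=p,d=d)
    print(n,viewer.camera_info(n))
E
```

```text
{'clock': 0.0, 'joint_pos': array([ 8.61802014e+01,  2.05909655e+01,  6.34778277e-01, -2.05144946e-02,
       -7.01368793e+01, -1.65035505e+01]), 'qvel': array([-0.06134359,  0.00450135,  0.01430653, -0.04649704, -0.04597027,
        0.06384945]), 'tau': array([ 1.59335134e-03, -5.82718921e+01,  2.93041956e+01,  6.99727044e+00,
        7.03483616e-03, -1.49113962e-04]), 'tool_pos': array([0.23432947, 0.63249864, 0.22563439]), 'orientation': array([ 1.79905289e+02, -7.94990528e-03, -2.03303284e+01]), 'force': array([-0.51576149, -1.50704557, -0.73512587]), 'moment': array([ 0.00706595,  0.00079433, -0.01746857]), 'gripper_force': 0.0, 'opening': 0.08777935253707059}
top {'camera_matrix': array([[455.89243922,   0.        , 316.46029306],
       [  0.        , 455.89243922, 235.1632076 ],
       [  0.        ,   0.        ,   1.        ]]), 'eye': array([4.07575733e-01, 5.78948764e-04, 1.04275429e+00]), 'orientation': array([-170.92297262,   -0.88072644,  -90.79572208])}
scene {'camera_matrix': array([[450.09595558,   0.        , 322.05601425],
       [  0.        , 450.09595558, 235.87070372],
       [  0.        ,   0.        ,   1.        ]]), 'eye': array([0.95329288, 0.3627028 , 0.92137188]), 'orientation': array([-147.81315612,    0.80391491,  133.80089252])}
```

View pics/top0.png

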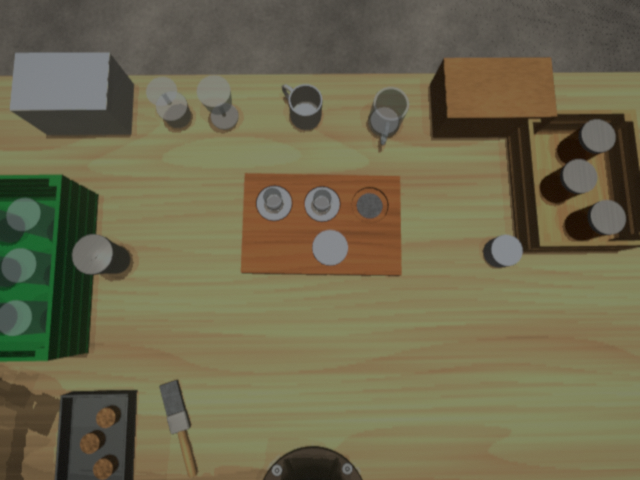

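The top view shows the board at pixels x 242–401, y 174–275. The loose coaster is at (330,247), the glasses at (274,203) and (322,203), and the empty recess with its felt on the right at (370,205).

```bash
cat > h.py <<'E'
import numpy as np, cv2
from scipy.spatial.transform import Rotation as Ro
from plant import ctrl, viewer
def ray(uv,info,z):
    uv=np.atleast_2d(uv).astype(float); K=info["camera_matrix"]
    c=np.c_[(uv-[K[0,2],K[1,2]])/K[0,0],np.ones(len(uv))]
    w=Ro.from_euler("xyz",info["orientation"],degrees=True).apply(c); e=info["eye"]
    return e+w*((z-e[2])/w[:,2])[:,None]
def circ(P):
    A=np.c_[2*P[:,:2],np.ones(len(P))]; s=np.linalg.lstsq(A,(P[:,:2]**2).sum(1),rcond=None)[0]
    return s[:2],np.sqrt(s[2]+s[0]**2+s[1]**2)
def blob(m,near):
    cs=cv2.findContours(m.astype(np.uint8),cv2.RETR_EXTERNAL,cv2.CHAIN_APPROX_NONE)[0]
    return min((c[:,0] for c in cs if len(c)>25),key=lambda c:np.hypot(*(c.mean(0)-near)))
E
python3 - <<'E'
from h import *
info=viewer.camera_info("top"); p=np.load("top0.npz")["p"]; hsv=cv2.cvtColor(p,cv2.COLOR_BGR2HSV)
print(hsv[247,330],hsv[203,262],hsv[205,370],hsv[191,370],hsv[230,270],hsv[290,300])
H,S,V=cv2.split(hsv)
grey=(S<75)
for nm,uv,z in (("coaster",(330,247),.034),("seat_left",(274,203),.024),("seat_mid",(322,203),.024),("felt",(370,205),.0146),("tin",(507,250),.05)):
    m=grey&(V<(200 if nm!="felt" else 140))
    c=blob(grey,np.array(uv)); print(nm,c.mean(0),*circ(ray(c,info,z)))
b=((H<11)|(H>175))&(S>120); c=blob(b,np.array((322,225))); r=cv2.minAreaRect(c.astype(np.float32)); bp=cv2.boxPoints(r); P=ray(bp,info,.024); print(bp,P)
d=np.diff(P[:,:2],axis=0);print(np.hypot(*d.T),np.degrees(np.arctan2(d[:,1],d[:,0])),P.mean(0))
E
```

```text
[107  13 139] [108   9 138] [30  3 77] [ 12 157 127] [ 12 163 128] [ 25  86 133]
coaster [329.70707071 247.22222222] [ 0.54121878 -0.04625132] 0.039284985869985314
seat_left [273.6969697  202.76767677] [0.64646644 0.0795545 ] 0.039871668745380374
seat_mid [321.89795918 203.56122449] [ 0.64337982 -0.03057018] 0.0397405400729299
felt [369.15942029 205.31884058] [ 0.640084   -0.14024074] 0.028025025312051175
tin [503.50961538 250.72115385] [ 0.5269526  -0.42915116] 0.040189540830024593Traceback (most recent call last):
  File "<stdin>", line 9, in <module>
  File "h.py", line 14, in blob
    return min((c[:,0] for c in cs if len(c)>25),key=lambda c:np.hypot(*(c.mean(0)-near)))
ValueError: min() iterable argument is empty
```

View pics/scene0.png

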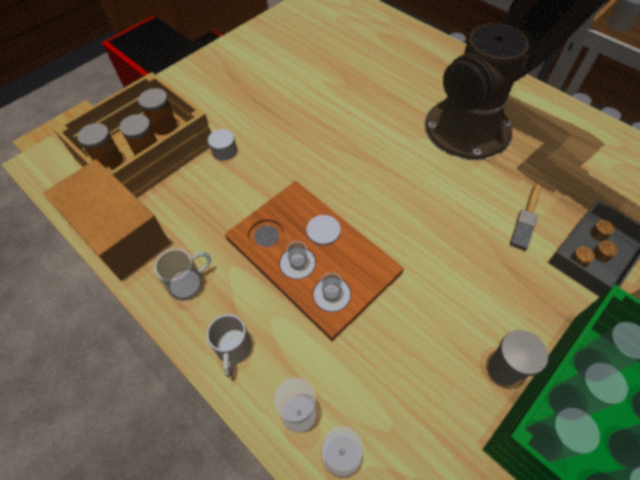

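Emit:
step_arm([
  [[0, -4, 0.5, 0, 5], [0, -4, 0.5, 0, 5], [0, -4, 0, 0, 5], [0, -4, 0, 0, 5], [0, -4, 0, 0, 5], [0, -4, 0, 0, 5], [2.5, -3.5, 0, -0.1, 5], [2.5, -3.5, 0, -0.1, 5], [2.5, -3.5, 0, -0.1, 5], [2.5, -3.5, 0, -0.1, 5]],
])

```text
clock: 1.1
tool_pos: [0.3349, 0.2513, 0.2367]
orientation: [-180.0, 0.0, -43.4]
force: [-0.1, -0.3, -0.3]
opening: 0.0501
gripper_force: 0.0
```

Emit:
step_arm([
  [[2.3, -3.5, 0, 0, 5], [2.3, -3.5, 0, 0, 5], [2.3, -3.5, 0, 0, 5], [2.3, -3.5, -1, 0, 5], [2.3, -3.5, -2, 0, 5], [2.3, -3.5, -2, 0, 5], [2.3, -3.5, -2, 0, 5], [0, 0, -3, 0, 5], [0, 0, 0, 0, 5], [0, 0, 0, 0, 5]],
])

```text
clock: 2.1
tool_pos: [0.4951, 0.0077, 0.1366]
orientation: [179.9, 0.0, -43.2]
force: [0.6, -0.4, 1.1]
opening: 0.0499
gripper_force: 0.0
```

```bash
python3 - <<'E'
from h import *
print(ctrl.get_obs()["tool_pos"]); i=viewer.camera_info("wrist"); print(i)
p,d=viewer.snapshot("wrist"); cv2.imwrite("pics/w1.png",p)
E
```

```text
[0.49512915 0.00774444 0.13663034]
{'camera_matrix': array([[404.04507618,   0.        , 320.31372103],
       [  0.        , 404.04507618, 243.86165961],
       [  0.        ,   0.        ,   1.        ]]), 'eye': array([ 0.54810763, -0.04258456,  0.29487666]), 'orientation': array([ 1.64173767e+02, -3.64756557e-02, -1.33205265e+02])}
```

View pics/w1.png

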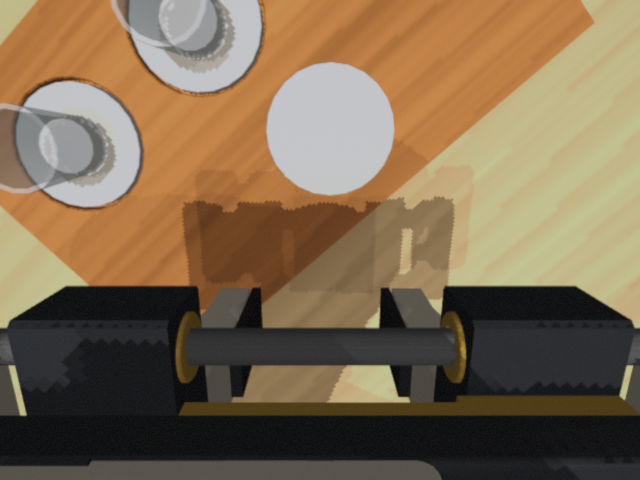

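The wrist view shows the loose coaster at about (330,128) ahead of the open fingers, at columns 205–440. The two glasses are to the left.

```bash
cat >> h.py <<'E'
def disc(n,near,z=.034,smax=60,vmin=130):
    i=viewer.camera_info(n); p,d=viewer.snapshot(n); h=cv2.cvtColor(p,cv2.COLOR_BGR2HSV)
    c=blob((h[...,1]<smax)&(h[...,2]>vmin),np.array(near)); return c.mean(0),circ(ray(c,i,z)),p
E
python3 - <<'E'
from h import *
c,r,p=disc("wrist",(330,128)); print(c,r)
o=ctrl.get_obs(); t=o["tool_pos"]; y=np.radians(o["orientation"][2]); print(t,o["orientation"])
u=np.array([np.cos(y),np.sin(y)]); v=np.array([-u[1],u[0]]); q=r[0]-t[:2]
print("fwd",q@u,"left",q@v); g=np.array([.6402,-.1405])-r[0]; print(g,np.degrees(np.arctan2(g[1],g[0])))
E
```

```text
[331.89100817 128.73569482] (array([ 0.54302781, -0.04635159]), np.float64(0.039416892935885704))
[0.49618082 0.008809   0.13807558] [-1.79902181e+02 -6.59991061e-02 -4.31601438e+01]
fwd 0.07190432080717973 left -0.008191387832034753
[ 0.09717219 -0.09414841] -44.09452839466436
```

Emit:
step_arm([
  [[0.2, -1.1, 0, -0.01, 5], [0, 0, -2.5, 0, 5], [0, 0, -2.5, 0, 5], [0, 0, -2.5, 0, 5], [0, 0, -2.5, 0, 5], [0, 0, 0, 0, 5], [0, 0, 0, 0, 5]],
])

```text
clock: 2.9
tool_pos: [0.4981, -0.0028, 0.0376]
orientation: [-180.0, -0.0, -43.8]
force: [-0.0, 0.0, -0.3]
opening: 0.0501
gripper_force: 0.0
```

```bash
python3 - <<'E'
from h import *
for _ in range(4):
  o=ctrl.get_obs(); print(o["tool_pos"],o["orientation"][2],o["force"])
  c,r,p=disc("wrist",(330,130) if _==0 else c); print(c,r)
cv2.imwrite("pics/w2.png",p)
E
```

```text
[ 0.4980719  -0.00279089  0.0375992 ] -43.76079174817138 [-0.02329864  0.02087209 -0.29224336]
[320.5989673  149.62478485] (array([ 0.54310581, -0.04664946]), np.float64(0.039382968392678325))
[ 0.49859541 -0.00261219  0.03812308] -43.76463440469056 [ 7.31553499e-04 -2.10126721e-01  9.07717338e-01]
[322.15771231 150.56152513] (array([ 0.54295351, -0.04668616]), np.float64(0.03933557957154873))
[ 0.49871944 -0.00256504  0.03827876] -43.77935414422019 [-0.84800166 -0.11144265  0.3079413 ]
[322.61217391 150.65043478] (array([ 0.54295547, -0.04669406]), np.float64(0.03934147168117881))
[ 0.49869484 -0.00259701  0.03826035] -43.78817019300323 [ 0.03755515 -0.10949132 -0.14594838]
[322.3084922  150.65164645] (array([ 0.54294026, -0.04669673]), np.float64(0.03933956123923346))
```

View pics/w2.png

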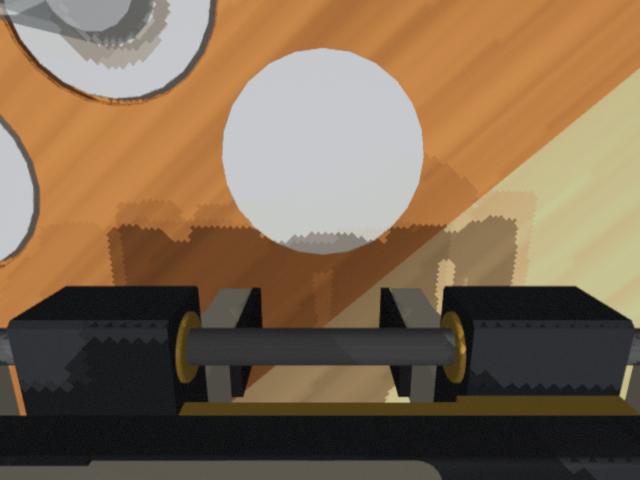

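The coaster is at (322,150), centred between the fingertips at columns 205–440, and the tool is aligned with the recess direction.

Emit:
step_arm([
  [[0, 0, -1, 0, 5], [0, 0, 0, 0, 5], [0.72, -0.69, 0, 0, 5], [0.72, -0.69, 0, 0, 5], [0.36, -0.35, 0, 0, 5], [0.36, -0.35, 0, 0, 5], [0.36, -0.35, 0, 0, 5], [0.36, -0.35, 0, 0, 5], [0.36, -0.35, 0, 0, 5], [0, 0, 0, 0, 5]],
])

```text
clock: 4.1
tool_pos: [0.5304, -0.0348, 0.0265]
orientation: [-180.0, -0.0, -43.8]
force: [0.4, 0.3, 1.3]
opening: 0.0505
gripper_force: 0.0
```

```bash
cat > chk.py <<'E'
from h import *
import sys
near=tuple(map(float,sys.argv[1:3]))
c,r,p=disc("wrist",near); o=ctrl.get_obs(); t=o["tool_pos"]
print(c,r); print(t,o["orientation"],o["force"])
y=np.radians(o["orientation"][2]); u=np.array([np.cos(y),np.sin(y)]); v=np.array([-u[1],u[0]]); q=r[0]-t[:2]
print("fwd,left",q@u,q@v)
h=cv2.cvtColor(p,cv2.COLOR_BGR2HSV); i=viewer.camera_info("wrist")
c,r2,_=disc("top",(370,205),.0146,75,40); print("top felt/blob",c,r2)
g=np.array([.6402,-.1405])-r[0]; print("to go",g,np.hypot(*g),"in tool",g@u,g@v)
if len(sys.argv)>3: cv2.imwrite(sys.argv[3],p)
E
python3 chk.py 322 190 pics/w3.png
```

```text
[320.82020548 210.33732877] (array([ 0.55945404, -0.06354279]), np.float64(0.03925981824602404))
[ 0.53017259 -0.03461178  0.02650811] [-1.79995566e+02 -9.96737512e-03 -4.38417849e+01] [-0.47839461  0.38904523 -0.26706873]
fwd,left 0.041159035319157065 -0.0005842815602443847
top felt/blob [374.07017544 204.03508772] (array([ 0.64252665, -0.14901588]), np.float64(0.021101063188878635))
to go [ 0.08074596 -0.07695721] 0.11154515227707278 in tool 0.11154434468093619 0.00042445991077518706
```

View pics/w3.png

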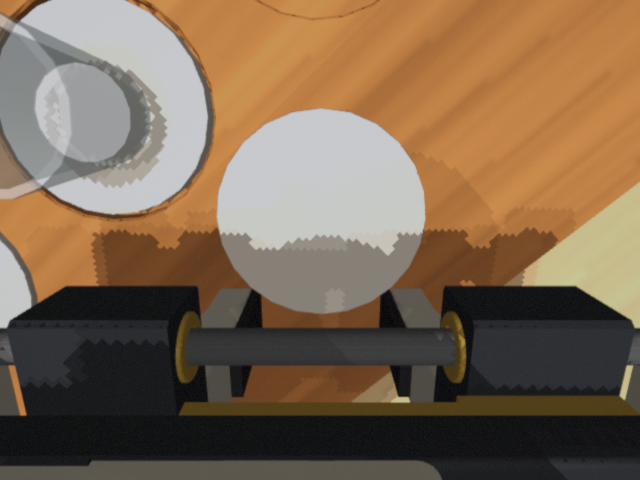

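The coaster sits in the finger cradle at (321,210). The empty recess's rim is straight ahead at (318,18).

Emit:
step_arm([
  [[0.4, -0.38, 0.05, 0, 5], [0.5, -0.48, 0, 0, 5], [0.5, -0.48, 0, 0, 5], [0.5, -0.48, 0, 0, 5], [0.5, -0.48, 0, 0, 5], [0.5, -0.48, 0, 0, 5], [0.5, -0.48, 0, 0, 5], [0.5, -0.48, 0, 0, 5], [0.5, -0.48, 0, 0, 5], [0, 0, 0, 0, 5]],
])

```text
clock: 5.2
tool_pos: [0.5747, -0.0772, 0.027]
orientation: [-180.0, -0.0, -43.8]
force: [-0.7, -0.7, 0.6]
opening: 0.0497
gripper_force: 0.0
```

```bash
python3 chk.py 322 210 pics/w4.png
```

```text
[322.11234991 117.88164666] (array([ 0.61638881, -0.11786165]), np.float64(0.047163652893698095))
[ 0.57427552 -0.07694341  0.0269751 ] [-1.79994074e+02 -1.10458180e-02 -4.38546887e+01] [0.11560279 0.08230643 1.18848931]
fwd,left 0.058717326445789426 -0.0003286889188481616
top felt/blob [368.21774194 241.22177419] (array([ 0.55604908, -0.1378571 ]), np.float64(0.04171962915635464))
to go [ 0.02381119 -0.02263835] 0.032855251464738056 in tool 0.03285479781476362 0.00017265387970126777
```

View pics/w4.png

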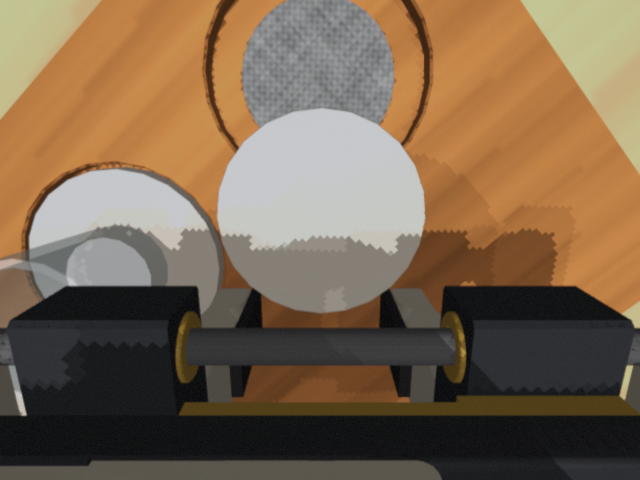

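The coaster at (321,210) is cradled. The recess rim spans columns 206–431 and the felt is at about 318, so the line needs about 1 mm to the left.

Emit:
step_arm([
  [[0.37, -0.335, 0, 0, 5], [0.37, -0.335, 0, 0, 5], [0.37, -0.335, 0, 0, 5], [0.37, -0.335, 0, 0, 5], [0.37, -0.335, 0, 0, 5], [0.37, -0.335, 0, 0, 5], [0.37, -0.335, 0, 0, 5], [0.37, -0.335, 0, 0, 5], [0, 0, 0, 0, 5]],
])

```text
clock: 6.2
tool_pos: [0.6041, -0.1038, 0.0271]
orientation: [-180.0, -0.0, -43.8]
force: [-1.5, 0.3, 0.0]
opening: 0.0502
gripper_force: 0.0
```

```bash
python3 chk.py 322 210 pics/w5.png
```

```text
[320.55498282 210.02061856] (array([ 0.63311875, -0.13254089]), np.float64(0.03946315046866868))
[ 0.60385627 -0.10364834  0.02703736] [-1.79989001e+02 -1.60871827e-02 -4.38405555e+01] [0.96987176 0.31449132 0.50277511]
fwd,left 0.04111868755694804 -0.0005705621262095064
top felt/blob [381.6635514  206.79439252] (array([ 0.6912365 , -0.15589775]), np.float64(0.06715930396367342))
to go [ 0.00708125 -0.00795911] 0.01065324405031728 in tool 0.01062040579732541 -0.0008358166639624671
```

View pics/w5.png

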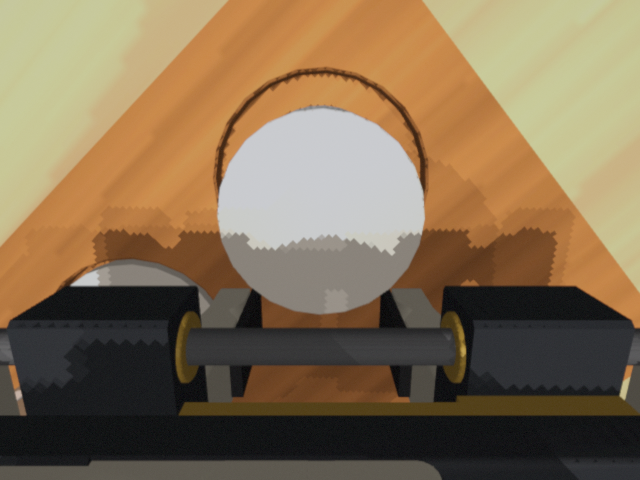

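The coaster at (321,210) is laterally centred in the recess, whose rim spans 216–427. About 11 mm is left, so I'll push slowly.

Emit:
step_arm([
  [[0.15, -0.14, 0, 0, 5], [0.15, -0.14, 0, 0, 5], [0.15, -0.14, 0, 0, 5], [0.15, -0.14, 0, 0, 5], [0.15, -0.14, 0, 0, 5], [0.15, -0.14, 0, 0, 5], [0, 0, 0, 0, 5], [0, 0, 0, 0, 5]],
])

```text
clock: 7.1
tool_pos: [0.6126, -0.1119, 0.0271]
orientation: [-180.0, -0.0, -43.8]
force: [-0.3, -0.0, -0.3]
opening: 0.05
gripper_force: 0.0
```

```bash
python3 chk.py 322 200 pics/w6.png
```

```text
[320.08608059 207.62271062] (array([ 0.64264455, -0.14130587]), np.float64(0.03684408883804578))
[ 0.61258014 -0.11178875  0.02709014] [-1.79995778e+02 -6.86249259e-03 -4.38173381e+01] [ 0.39267025 -0.44805746 -0.46922743]
fwd,left 0.04212951976674591 -0.0004826667278177717
top felt/blob [385.60576923 201.69230769] (array([ 0.70267642, -0.16792806]), np.float64(0.06599406420082207))
to go [-0.00244455  0.00080587] 0.0025739560994774966 in tool -0.002321821888328216 -0.0011110324571844902
```

View pics/w6.png

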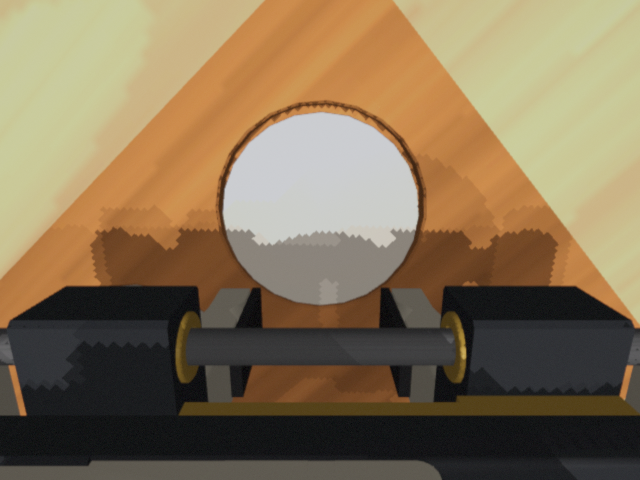

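The coaster has dropped into the recess, with a ring gap all round it at (320,208). I'll retreat straight up and verify by depth.

Emit:
step_arm([
  [[0, 0, 1, 0, 5], [0, 0, 2, 0, 5], [0, 0, 3, 0, 5], [0, 0, 3, 0, 5], [-2, 2, 3, 0, 5], [-2, 2, 2, 0, 5], [0, 0, 0, 0, 5], [0, 0, 0, 0, 5]],
])

```text
clock: 8.0
tool_pos: [0.5727, -0.0713, 0.1686]
orientation: [-179.9, -0.1, -43.8]
force: [-0.1, -0.4, -0.7]
opening: 0.05
gripper_force: 0.0
```

```bash
python3 - <<'E'
from h import *
i=viewer.camera_info("wrist"); p,d=viewer.snapshot("wrist"); cv2.imwrite("pics/w7.png",p)
h=cv2.cvtColor(p,cv2.COLOR_BGR2HSV); m=(h[...,1]<60)&(h[...,2]>100)
cs=[c for c in cv2.findContours(m.astype(np.uint8),0,1)[0] if len(c)>60]
for c in cs: print(c[:,0].mean(0),*circ(ray(c[:,0],i,.024)))
K=i["camera_matrix"]; R=Ro.from_euler("xyz",i["orientation"],degrees=True)
v,u=np.nonzero(d>0); z=d[v,u]; P=R.apply(np.c_[(u-K[0,2])/K[0,0]*z,(v-K[1,2])/K[1,1]*z,z])+i["eye"]
r=np.hypot(*(P[:,:2]-[.6402,-.1405]).T)
for nm,s in (("disc",P[r<.034]),("board",P[(r>.044)&(r<.052)])):
    f=np.linalg.lstsq(np.c_[s[:,:2]-[.6402,-.1405],np.ones(len(s))],s[:,2],rcond=None)[0]; print(nm,len(s),f,np.median(s[:,2]))
print(ctrl.get_obs()["tool_pos"])
E
```

```text
[119.46218487 267.97478992] [0.6580902 0.0686383] 0.02989417066864184
[211.49842271 198.03785489] [ 0.64557441 -0.02726359] 0.04164192473581633
[ 10.05263158 135.85263158] [0.77385402 0.04400273] 0.010868549092482716
[ 26.8625   177.321875] [0.74546429 0.05990198] 0.0377870318343616
[444.97333333  56.73333333] [ 0.60098036 -0.21775617] 0.005123777625073191
[323.29179331  93.24924012] [ 0.6408862  -0.13945142] 0.03947822048701422
[158.68283582  37.94029851] [ 0.73528898 -0.08326454] 0.024715676947680825
[123.75061728  37.57530864] [ 0.75760164 -0.07053   ] 0.02139294872376444
disc 7713 [-0.00027826  0.00117923  0.02404996] 0.024047900108327247
board 5166 [0.00011773 0.00156225 0.0240378 ] 0.02401981612641363
[ 0.57258643 -0.07163644  0.1675634 ]
```

View pics/w7.png

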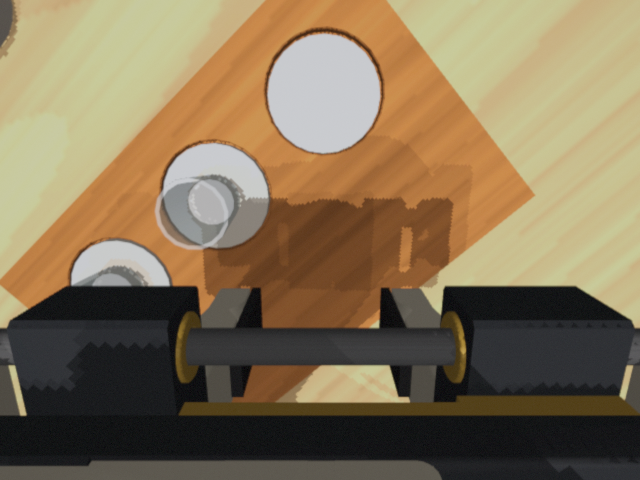

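The coaster at (324,92) is flush: its top is at 24.0 mm, flat, and about 1 mm off centre. The glasses stand undisturbed.

```bash
python3 -c "
from plant import close_job
print(close_job())"
```

```text
the job is handed in; nothing more can be done
None
```

The loose coaster was pushed into the empty recess and lies flat and flush, about 1 mm off centre, with the glasses and seated coasters undisturbed; the job is handed in (`close_job()` returned no verdict).

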